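# Slide the tealight through the organiser's spring flap

## Robot

A 6-joint arm with a two-finger parallel gripper is mounted at the origin on the work surface. World frame = base frame: x ahead of the robot, y to its left, z up, the work surface at z = 0. Lengths are in mm, angles in rad, forces in N, time in s.
With the tool pointing down it reaches from about 350 to 875 mm from the base axis. Payload 4.2 kg.
Tool frame: the origin (TCP) lies between the finger pads; the fingertips stand 11 mm ahead of it and the grasp point (between the pads) lies 8 mm behind it; z points along the fingers, y is the direction in which the jaws open and shut (so a half turn about z gives the same grasp; the last joint's range is limited). The gripper opens to 85 mm and grips with 20 to 120 N. Pads are 22 mm wide; open, the fingers measure 114 mm over their backs; the gripper's body (76 mm by 85 mm) begins 54 mm behind the grasp point. The pads swing forward as they close: fully open they stand 13 mm farther back than shut.
Start: joints at [1.549, 0.385, 0.008, 0, -1.194, -0.259], TCP at [173.171, 600.509, 242.312] pointing down, gripper open.
Joint ranges: [-3.14, 3.14], [-1.21, 2.06], [-1.07, 1.41], [-3.16, 2.05], [-2.99, -0.16], [-3.1, 3.1]. Speed limits (rad/s): [2.79, 2.79, 3.14, 3.14, 3.14, 3.14].

## Interface

Orientations are given as a unit quaternion [x, y, z, w].
In Python, from bench import * gives the robot as it stands.
- The arm moves only by the tool servo_tool, never from a script. Its argument "rows" is a list of rows, each a list of 7 numbers: the opening, from 0 (shut) to 1 (fully open), then the shift along the tool's x, y, z in cm, then the turn, a rotation vector about the tool's x, y, z in degrees. A call has 1 to 12 rows; each row shifts and turns the commanded pose from where the row before left it, along the tool's axes as they then stand; what a row does not reach is not made up. A row lasts 1/10 s, in which the tool goes at most 50 mm and 8.59 degrees, less where a joint would pass 70% of its speed; a pose out of reach is approached as far as the arm can. A call is refused whole if a number of a shift passes 5 or a number of a turn 8.59, either way. A call with a gripper value outside its range is refused whole. The fingers move at their own pace and stop on an object; the grip force is fixed at half the most. Time passes only in rows, so rows that do not move let the fingers close. It gives the time, the measured TCP pose, the force and the opening at its end, in the units of the state.
- read_state(): the state, without advancing time (a new reading comes with each control period).
- get_image(name): name is "scene" or "top"; returns a dict with "image" (400x640x3 uint8, red, green, blue), "mtx" (3x3 intrinsics, pixels), "k1" (the pictures are not rectified: a ray, as slopes to the right and down, at radius r is drawn at 1 + k1 r^2 times it, then the intrinsics apply), "extrinsics" (4x4, takes a point from camera to world coordinates). Camera axes: x right, y up, looking along -z (the intrinsics and any distortion apply to the point x, -y, -z); pixel columns grow to the right and rows downward; lengths in mm; the calibration is good to about 2 mm. A picture is of the moment at which its call begins. There is no depth.
- job_done(): hands the job in, once; it reports no verdict.
The state is a dict: "clock": time; "joints": joint angles; "joint_vel": joint speeds; "joint_efforts": joint torques, N m; "position": TCP position; "ee_rot": TCP orientation; "contact_force": force on the tool from outside, world axes, zero at the start; "wrist_torque": the same for the moment, N m; "gripper_width": finger opening in mm.
Only numpy, scipy, OpenCV 4.12 (cv2) and the standard library are available. Lean on these libraries where they do the work, as an engineer would, in place of code of your own. Each camera call takes 0.05 s, during which the arm holds its last target. There are 200 camera calls.

## Task

Put the white plastic tealight away in the lower tray of the steel organiser: push the brass spring flap open with one finger and, while that finger holds it open, slide the tealight straight in past it with the other finger. Push it far enough that the flap swings fully shut behind it when you draw your hand out; never lift or topple the tealight, never let it push the flap or be struck by it, and leave everything else where it stands.

Things in the scene. Friction and masses are not known exactly. Their poses are not given: they have to be found in the camera images.
- organiser: two-tier steel organiser, fixed, 240 mm wide (y), 480 mm long (x). Origin: on the table, in the middle of the width, level in x with the flap's hinge; x points from the open front ledge into the tray, y left, z up. Floor flat, 4 mm thick, from x = -140 to +340 mm. Lower tray open above up to x = 200 mm, where a cross wall stands; behind it the upper tray, z 125 to 180 mm with its load.
- flap_hinge (a point): vertical hinge of the brass flap, at organiser x = 0, y = +55, z = 10 mm. Left of it the front wall (4 mm thick, top z = 45 mm, as the side walls) goes on to the left side wall. The way in lies between this hinge and the slanting right front wall, which runs from organiser x = -6, y = -119 to x = 92, y = -81 mm and guides things in; all open above.
- flap_edge (a point): middle of the flap's free edge, 133 mm from the hinge. Flap: 3 mm thick, z 10 to 44 mm. Shut, it stands obliquely across the way in: from the hinge backwards and to the right to this edge at organiser x = 86, y = -47 mm, 50 degrees from organiser x. So a finger near the hinge meets it sooner than one at the right. It opens only inwards, the free edge swinging to organiser +y.
- flap (a joint): opening angle of the flap, rad: 0 shut, 0.87 parallel to organiser x, 0.95 stop. A damped spring shuts it: 0.13 N m when shut, 0.17 wide open (a push 25 mm from the hinge takes about 6 N). The closing flap sweeps all within 133 mm of the hinge; the tealight, pushed straight along organiser x, is clear of it once its centre is at organiser x = 125 mm or more.
- tealight: white plastic battery tealight, a cylinder 38 mm in diameter and 36 mm high with a small orange flame and red button on top (52 mm over all), about 50 g, standing on the ledge in front of the shut flap, to the right (organiser y about -47 mm). Origin: centre of its underside, z up, 4 mm above the table.
- diya: blue bowl-shaped ceramic lamp, 54 mm across, 22 mm high, standing on the organiser's ledge at the left. Origin: centre of its underside.
- candy_jar: glass candy jar with a steel screw lid, 90 mm across, 130 mm high, on the table. Origin: centre of its underside.
- bell: brass hand bell, 56 mm across, 90 mm high, on the table. Origin: centre of its underside.
- brass_cup: copper cup, 60 mm across, 50 mm high, on the table. Origin: centre of its underside.
- spoon: wooden spoon 200 mm long lying on the table. Origin: about the middle of its underside; its x axis runs along it.
Things that resemble listed ones, but are neither listed nor needed, are in the scene too. Of the things that look like the tealight, take the one that is farthest from the robot's base at the start.

How it is judged:
By the outcome, as a careful person would: the job done as asked, in the order asked, and still so for the second after the job is handed in, with the robot touching nothing.
It also fails if it takes over 48 s, if anything falls off the work surface, if the arm or the gripper's body presses on something with over 40 N, if the wrist force passes 120 N, or if a joint passes its speed limit or range.

## Working session

There is one attempt and no reset: what is moved stays moved. The work goes in short steps, Python scripts to look and compute and a tool call to move; the robot and the scene stay as the last step left them, time stands still between calls to the robot, and variables do not carry over. Pictures are saved under pics/ and viewed, about 8 in all and at most 12, crops included, and the job is handed in when it is done.

Besides the shell and the picture viewer there is one more tool, called after "Emit:" in YAML: its name, and indented under it one key for each argument. servo_tool: Moves the arm, as the interface text tells. Its arguments: {"type":"object","properties":{"rows":{"type":"array","items":{"type":"array","items":{"type":"number"}}}},"required":["rows"]}

```bash
mkdir -p pics; cat > h.py <<'E'
import numpy as np, cv2
from bench import *
def snap(n,f=None):
    d=get_image(n)
    if f: cv2.imwrite('pics/'+f,d['image'][:,:,::-1])
    return d
def ray(d,uv):
    K=np.array(d['mtx']);E=np.array(d['extrinsics'])
    p=cv2.undistortPoints(np.array([[uv]],float),K,np.array([d['k1'],0,0,0.]))[0,0] if abs(d['k1'])>0 else None
    if p is None: p=np.array([(uv[0]-K[0,2])/K[0,0],(uv[1]-K[1,2])/K[1,1]])
    v=E[:3,:3]@np.array([p[0],-p[1],-1.]); return E[:3,3],v
def onz(d,uv,z):
    o,v=ray(d,uv); return o+v*(z-o[2])/v[2]
def proj(d,P):
    K=np.array(d['mtx']);E=np.array(d['extrinsics'])
    c=E[:3,:3].T@(np.array(P,float)-E[:3,3]); s=np.array([c[0],-c[1]])/-c[2]
    s=s*(1+d['k1']*(s@s)); return K[:2,:2]@s+K[:2,2]
E
python3 - <<'E'
from h import *
a=snap('scene','s0.png');b=snap('top','t0.png')
for d in(a,b): print(np.round(d['mtx'],1).tolist(),d['k1'],np.round(d['extrinsics'],3).tolist())
print(read_state())
E
```

```text
[[474.6, 0.0, 323.2], [0.0, 474.6, 196.1], [0.0, 0.0, 1.0]] -0.009232012499395576 [[0.254, -0.609, 0.752, 1500.156], [0.967, 0.143, -0.212, -258.429], [0.022, 0.781, 0.625, 887.296], [0.0, 0.0, 0.0, 1.0]]
[[433.7, 0.0, 326.5], [0.0, 433.7, 211.8], [0.0, 0.0, 1.0]] -0.0076294452727006384 [[-0.004, 0.997, -0.076, 399.341], [-1.0, -0.002, 0.026, 17.136], [0.025, 0.076, 0.997, 1235.371], [0.0, 0.0, 0.0, 1.0]]
{'clock': 0.1, 'joints': array([ 1.54861052e+00,  3.85469265e-01,  6.78260455e-03, -3.99398902e-04,
       -1.19401207e+00, -2.58631814e-01]), 'joint_vel': array([ 0.00091564, -0.00120059,  0.00348183,  0.00141792,  0.00024116,
       -0.00055884]), 'joint_efforts': array([-7.46038972e-05, -3.93318522e+01,  1.88930511e+01,  4.19785470e+00,
       -2.54873463e-03,  2.74258397e-06]), 'position': array([173.04770465, 600.05467416, 241.35038728]), 'ee_rot': array([ 9.90148091e-01, -1.40020776e-01, -7.21332479e-05,  9.66455821e-04]), 'contact_force': array([0.16423694, 0.25028735, 0.40966643]), 'wrist_torque': array([-0.00063226,  0.02283424,  0.02705077]), 'gripper_width': 85.35101838132904}
```

View pics/s0.png

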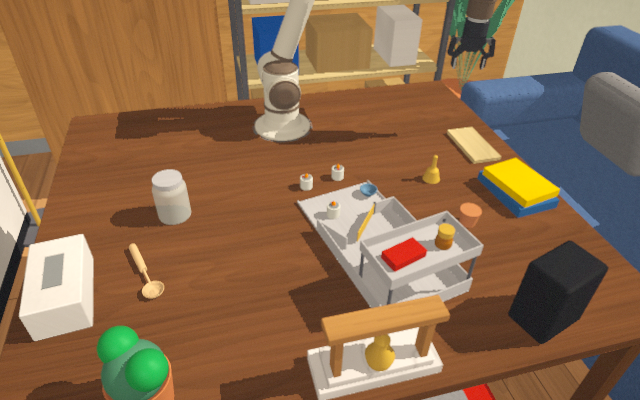

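View pics/t0.png

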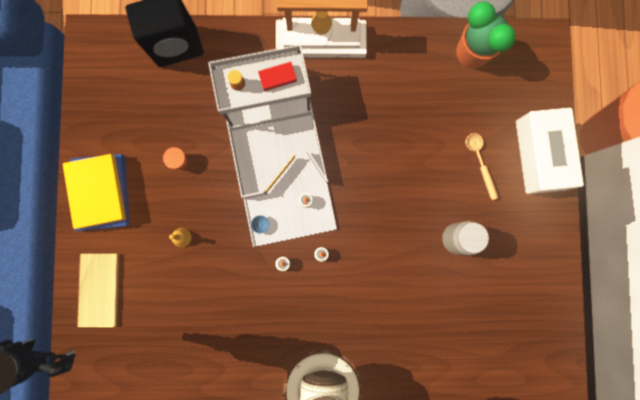

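The scene shows three white tealights. In the top view they are at (306,200) on the ledge, and at (283,264) and (322,254) on the table. The flap runs from (266,192) to (295,157), and the diya is at (260,225). The ledge tealight is farthest from the base at (325,385), so I choose that one. Next is a close crop.

```bash
python3 - <<'E'
from h import *
d=snap('top'); im=d['image'][:,:,::-1]
c=cv2.resize(im[90:255,225:350],None,fx=4.5,fy=4.5,interpolation=cv2.INTER_CUBIC)[:600*2]
c=c[:742]; c=cv2.resize(im[95:250,225:350],None,fx=3.8,fy=3.8,interpolation=cv2.INTER_CUBIC)
cv2.imwrite('pics/c1.png',c)
hsv=cv2.cvtColor(im,cv2.COLOR_BGR2HSV)
m=cv2.inRange(hsv,(18,110,80),(32,255,255)); m[:, :255]=0;m[:,310:]=0;m[:145]=0;m[205:]=0
p=np.argwhere(m)[:,::-1]; print(len(p),p.min(0),p.max(0))
print(p[p[:,0].argsort()][:4],p[p[:,0].argsort()][-4:])
r=cv2.inRange(hsv,(0,90,60),(14,255,255)); 
n,_,st,ce=cv2.connectedComponentsWithStats(r[185:280,240:345])
print([(s[4],(q+[240,185]).round(1).tolist()) for s,q in zip(st,ce)][1:] if n<30 else n)
for px in [(250,245),(336,230),(306,200)]: print(px,onz(d,px,4).round(0))
E
```

```text
14 [274 157] [292 180]
[[274 180]
 [275 179]
 [277 176]
 [278 175]] [[288 162]
 [290 160]
 [291 159]
 [292 157]]
[(np.int32(4875), [296.5, 250.1]), (np.int32(23), [305.0, 199.7]), (np.int32(25), [321.6, 254.1]), (np.int32(24), [282.0, 262.7])]
(250, 245) [399. 202.   4.]
(336, 230) [441. -41.   4.]
(306, 200) [527.  44.   4.]
```

View pics/c1.png

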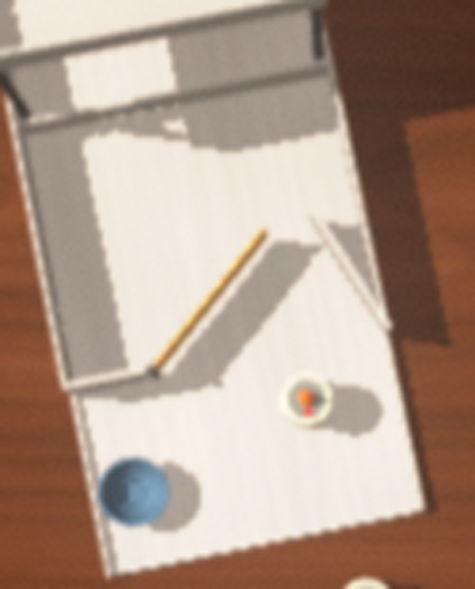

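The close crop shows the chosen tealight at about (305.8,200), standing in front of the shut flap. The flap's hinge is at (265.3,193) and its edge at (294.7,156). Next I fit the organiser pose.

```bash
cat > fit.py <<'E'
from h import *
d=snap('top')
C=lambda x,y:(x/3.8+225-.37,y/3.8+95-.37)
L=[((107,577),(-140,120,4)),((425,510),(-140,-120,4)),((153,372),(0,55,44)),((265,232),(86,-47,44)),((65,388),(0,120,45)),((388,328),(-6,-119,45)),((315,218),(92,-81,45))]
W=np.array([onz(d,C(*p),q[2])[:2] for p,q in L]);O=np.array([q[:2] for _,q in L],float)
a=O-O.mean(0);b=W-W.mean(0)
th=np.arctan2((a[:,0]*b[:,1]-a[:,1]*b[:,0]).sum(),(a*b).sum())
R=np.array([[np.cos(th),-np.sin(th)],[np.sin(th),np.cos(th)]]);t=W.mean(0)-R@O.mean(0)
E
python3 - <<'E'
from fit import *
print('th',th,np.degrees(th),'t',t); print((W-(O@R.T+t)).round(1).tolist())
im=d['image']
# tealight top rim: bright pixels
for n in('top','scene'):
    e=d if n=='top' else snap('scene')
    hsv=cv2.cvtColor(e['image'],cv2.COLOR_RGB2HSV)
    r=cv2.inRange(hsv,(0,110,60),(14,255,255))
    x0,x1,y0,y1=(298,314,192,208) if n=='top' else (322,345,195,215)
    p=np.argwhere(r[y0:y1,x0:x1])[:,::-1]+[x0,y0]; 
    uv=p.mean(0); 
    for z in(40,47):
        w=onz(e,uv,z)[:2]; print(n,uv,len(p),z,w.round(1),'org',(R.T@(w-t)).round(1))
w=onz(d,C(307,399),40)[:2]; print('rim',w,R.T@(w-t))
w=onz(d,C(134,491),22)[:2]; print('diya',w,R.T@(w-t))
for px in((283,264),(321.5,255)): 
    w=onz(d,px,36)[:2]; print('decoy',w,R.T@(w-t))
s=snap('scene')
im=s['image'][:,:,::-1].copy()
big=cv2.resize(im[150:310,290:490],None,fx=4,fy=4,interpolation=cv2.INTER_CUBIC)
for p,q in L:
    P=R@np.array(q[:2])+t; u=(proj(s,[*P,q[2]])-[290,150]+.5)*4
    cv2.circle(big,tuple(u.round().astype(int).tolist()),4,(255,0,255),1)
cv2.imwrite('pics/s1.png',big[:600])
E
```

```text
th 0.19827216269885603 11.36015811757564 t [554.81330507 102.56178322]
[[1.2, 1.2], [2.9, 0.1], [-0.7, -0.4], [-2.2, 1.7], [0.5, -0.8], [2.9, 0.8], [-4.6, -2.7]]
top [305.21052632 200.10526316] 19 40 [522.5  45.2] org [-42.9 -49.8]
top [305.21052632 200.10526316] 19 47 [521.8  45.1] org [-43.7 -49.9]
scene [333.5   203.125] 8 40 [518.1  49.1] org [-46.6 -45.2]
scene [333.5   203.125] 8 47 [526.2  46.5] org [-39.1 -49.3]
rim [523.86468451  44.65488883] [-41.74853459 -50.67628037]
diya [458.06795854 172.03426518] [-81.16556219  87.16788021]
decoy [346.96960314 106.2999059 ] [-203.03538862   44.60503291]
decoy [371.03150784   0.62499682] [-200.26027833  -63.73914288]
```

View pics/s1.png

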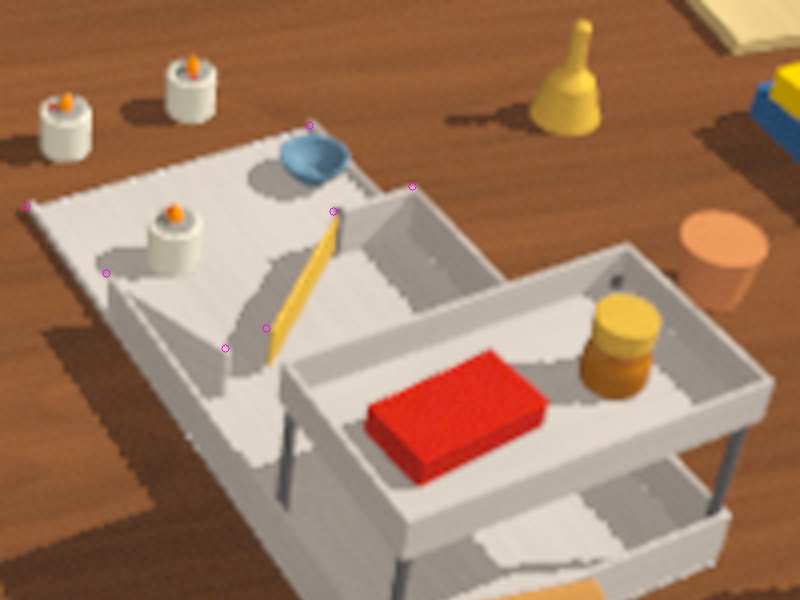

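The overlay projected into the scene view matches the organiser to about 1–2 px, roughly 3 mm. The ledge tealight sits at organiser (-43,-49).

Plan, with jaws along organiser y and partly shut to about 62 mm:
- **Right finger:** goes behind the tealight.
- **Left finger:** at organiser y of about +27, it meets the flap 25–30 mm from the hinge.
- **Push:** straight along organiser x.

First I turn and move over.

Emit:
servo_tool:
  rows:
    - [0.72, 0, 0, 0, 0, 0, -6.9]
    - [0.72, 0, 0, 0, 0, 0, -6.9]
    - [0.72, 0, 0, 0, 0, 0, -6.9]
    - [0.72, 0, 0, 0, 0, 0, -6.8]
    - [0.72, 1.5, 4.5, 0, 0, 0, 0]
    - [0.72, 1.5, 4.5, 0, 0, 0, 0]
    - [0.72, 1.5, 4.5, 0, 0, 0, 0]
    - [0.72, 1.5, 4.5, 0, 0, 0, 0]
    - [0.72, 1.5, 4.5, 0, 0, 0, 0]
    - [0.72, 1.5, 4.5, 0, 0, 0, 0]
    - [0.72, 1.5, 4.5, 0, 0, 0, 0]
    - [0.72, 1.5, 4.5, 0, 0, 0, 0]

```text
clock: 1.5
position: [362.5, 269.6, 242.7]
ee_rot: [0.995, 0.1, 0.0, -0.0]
contact_force: [0.9, 1.2, -0.1]
gripper_width: 61.5
```

Emit:
servo_tool:
  rows:
    - [0.72, 1.5, 4.5, 0, 0, 0, 0]
    - [0.72, 1.5, 4.5, 0, 0, 0, 0]
    - [0.72, 1.5, 4.5, 0, 0, 0, 0]
    - [0.72, 1.5, 4.5, 0, 0, 0, 0]
    - [0.72, 0, 0, 0, 0, 0, 0]
    - [0.72, 0, 0, 0, 0, 0, 0]
    - [0.72, 0, 0, 0, 0, 0, 0]

```text
clock: 2.2
position: [456.2, 107.2, 242.3]
ee_rot: [0.995, 0.1, -0.0, -0.0]
contact_force: [-0.4, -0.4, -0.4]
gripper_width: 61.4
```

```bash
cat > st.py <<'E'
import numpy as np
from bench import *
from scipy.spatial.transform import Rotation as Ro
TH=0.1983;T=np.array([555.3,103.3])
R=np.array([[np.cos(TH),-np.sin(TH)],[np.sin(TH),np.cos(TH)]])
def st():
    s=read_state();M=Ro.from_quat(s['ee_rot']).as_matrix()
    print('t',s['clock'],'pos',s['position'].round(1),'org',(R.T@(s['position'][:2]-T)).round(1),'yaw',np.degrees(np.arctan2(M[1,0],M[0,0])).round(2),'z',M[:,2].round(3),'F',s['contact_force'].round(1),'w',round(s['gripper_width'],1),'j',s['joints'].round(2))
    return s,M
E
python3 -c "
from st import *
s,M=st(); w=R@np.array([-86,-10])+T
print(M.T@(np.array([*w,120])-s['position']))"
```

```text
t 2.2 pos [456.2 107.2 242.3] org [-96.4  23.4] yaw 11.45 z [-0.  0. -1.] F [-0.4 -0.4 -0.4] w 61.4 j [ 0.58  0.12 -0.36 -0.   -1.1   1.19]
[ 10.36671397  33.42838653 122.31110188]
```

Emit:
servo_tool:
  rows:
    - [0.72, 0.4, 1.7, 0, 0, 0, 0]
    - [0.72, 0.4, 1.75, 0, 0, 0, 0]
    - [0.72, 0, 0, 3.5, 0, 0, 0]
    - [0.72, 0, 0, 3.5, 0, 0, 0]
    - [0.72, 0, 0, 3.5, 0, 0, 0]
    - [0.72, 0, 0, 3.5, 0, 0, 0]
    - [0.72, 0, 0, 2.0, 0, 0, 0]
    - [0.72, 0, 0, 0, 0, 0, 0]
    - [0.72, 0, 0, 0, 0, 0, 0]

```text
clock: 3.1
position: [471.4, 75.8, 82.8]
ee_rot: [0.995, 0.101, 0.0, 0.0]
contact_force: [0.7, 0.0, 0.3]
gripper_width: 61.5
```

```bash
python3 - <<'E'
from h import *
from st import st
st()
a=snap('scene')['image'][140:265,295:425,::-1];b=snap('top')['image'][130:255,240:370,::-1]
f=lambda i:cv2.resize(i,None,fx=3.05,fy=4.5) if 0 else cv2.resize(i,None,fx=3,fy=3,interpolation=cv2.INTER_CUBIC)
cv2.imwrite('pics/p3.png',np.hstack([f(a),f(b)]))
E
```

```text
t 3.1 pos [471.4  75.8  82.8] org [-87.7 -10.4] yaw 11.57 z [ 0.001 -0.    -1.   ] F [0.7 0.  0.3] w 61.5 j [ 0.5   0.33 -0.56  0.   -0.69  1.27]
```

View pics/p3.png

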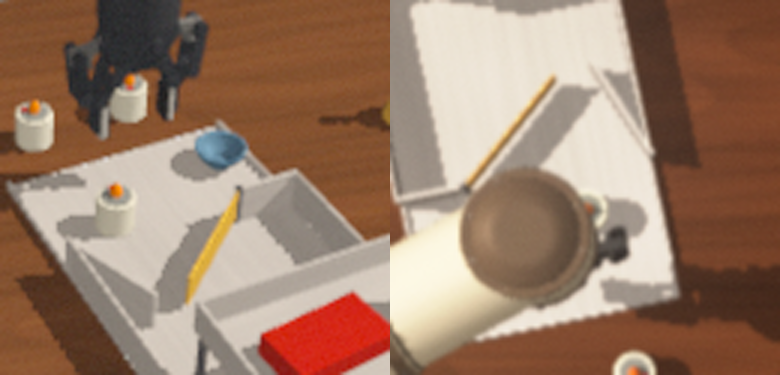

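The scene half shows both fingertips: the right at crop (99,136) and the left at (170,117). They are behind the tealight, which is at (116,212). I compare the fingertips with their predicted positions.

```bash
python3 - <<'E'
from h import *
from st import *
s,M=st(); d=snap('scene')
for y in(37.9,-37.9):
  for dz in(11,5,-2):
    P=s['position']+M@np.array([11,y,dz]); Q=s['position']+M@np.array([-11,y,dz])
    print(y,dz,[((proj(d,p)-[295,140]+.5)*3).round(0).tolist() for p in(P,Q)])
w=R@np.array([-43,-49])+T
for z in (4,40,47): print(((proj(d,[*w,z])-[295,140]+.5)*3).round(0))
# tealight body in scene: white vs wall hard -> flame centre
E
```

```text
t 3.2 pos [472.1  75.8  83.8] org [-87.  -10.6] yaw 11.52 z [ 0.003  0.001 -1.   ] F [-0.9  0.4  0.2] w 61.8 j [ 0.5   0.33 -0.55  0.   -0.69  1.27]
37.9 11 [[102.0, 147.0], [91.0, 134.0]]
37.9 5 [[102.0, 142.0], [91.0, 129.0]]
37.9 -2 [[102.0, 136.0], [92.0, 123.0]]
-37.9 11 [[173.0, 126.0], [162.0, 114.0]]
-37.9 5 [[173.0, 121.0], [162.0, 109.0]]
-37.9 -2 [[174.0, 115.0], [162.0, 103.0]]
[115. 224.]
[116. 194.]
[116. 189.]
```

Emit:
servo_tool:
  rows:
    - [0.72, 0, 0, 2.0, 0, 0, 0]
    - [0.72, 0, 0, 2.0, 0, 0, 0]
    - [0.72, 0, 0, 1.5, 0, 0, 0]
    - [0.72, 0, 0, 1.0, 0, 0, 0]
    - [0.72, 0, 0, 0, 0, 0, 0]
    - [0.72, 0, 0, 0, 0, 0, 0]

```text
clock: 3.85
position: [471.8, 74.9, 18.0]
ee_rot: [0.995, 0.1, 0.001, -0.0]
contact_force: [0.1, -0.1, 0.3]
gripper_width: 61.4
```

```bash
cat > look.py <<'E'
import sys
from h import *
from st import st
st()
f=lambda i:cv2.resize(i,None,fx=3,fy=3,interpolation=cv2.INTER_CUBIC)
a=snap('scene')['image'][150:280,295:425,::-1];b=snap('top')['image'][100:230,240:370,::-1]
cv2.imwrite('pics/'+sys.argv[1],np.hstack([f(a),f(b)]))
E
python3 look.py p4.png
```

```text
t 3.85 pos [471.8  74.9  18. ] org [-87.5 -11.4] yaw 11.43 z [ 0.001  0.001 -1.   ] F [ 0.1 -0.1  0.3] w 61.4 j [ 0.5   0.44 -0.61  0.   -0.52  1.27]
```

View pics/p4.png

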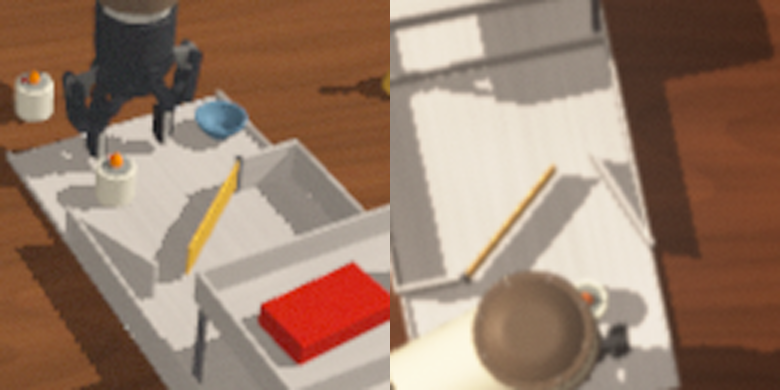

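Both fingers are down behind the tealight and clear of it. The finger seems about 2 mm left of the tealight's line, so I shift right and begin a slow push. I'll check again before the flap.

Emit:
servo_tool:
  rows:
    - [0.72, 0, 0.2, 0, 0, 0, 0]
    - [0.72, 0.4, 0, 0, 0, 0, 0]
    - [0.72, 0.4, 0, 0, 0, 0, 0]
    - [0.72, 0.4, 0, 0, 0, 0, 0]
    - [0.72, 0.4, 0, 0, 0, 0, 0]
    - [0.72, 0.4, 0, 0, 0, 0, 0]
    - [0.72, 0.4, 0, 0, 0, 0, 0]
    - [0.72, 0.4, 0, 0, 0, 0, 0]
    - [0.72, 0.4, 0, 0, 0, 0, 0]
    - [0.72, 0.4, 0, 0, 0, 0, 0]
    - [0.72, 0, 0, 0, 0, 0, 0]

```text
clock: 5.05
position: [507.6, 80.0, 17.4]
ee_rot: [0.995, 0.099, 0.0, -0.0]
contact_force: [-0.2, -0.1, 0.4]
gripper_width: 61.7
```

```bash
python3 look.py p5.png; python3 - <<'E'
from h import *
from st import T,R
for n,x0,x1,y0,y1 in(('top',290,320,170,212),('scene',315,350,190,235)):
    e=snap(n);hsv=cv2.cvtColor(e['image'],cv2.COLOR_RGB2HSV)
    r=cv2.inRange(hsv,(0,150,110),(14,255,255)); p=np.argwhere(r[y0:y1,x0:x1])[:,::-1]+[x0,y0]
    print(n,len(p),p.mean(0) if len(p) else '', (R.T@(onz(e,p.mean(0),47)[:2]-T)).round(1))
E
```

```text
t 5.05 pos [507.6  80.   17.4] org [-51.3 -13.5] yaw 11.42 z [ 0.001  0.    -1.   ] F [-0.2 -0.1  0.4] w 61.7 j [ 0.47  0.48 -0.52  0.   -0.56  1.3 ]
top 0  [nan nan]
scene 37 [319.91891892 194.2972973 ] [-91.  -67.1]<stdin>:6: RuntimeWarning: Mean of empty slice.
  ret = um.true_divide(
```

View pics/p5.png

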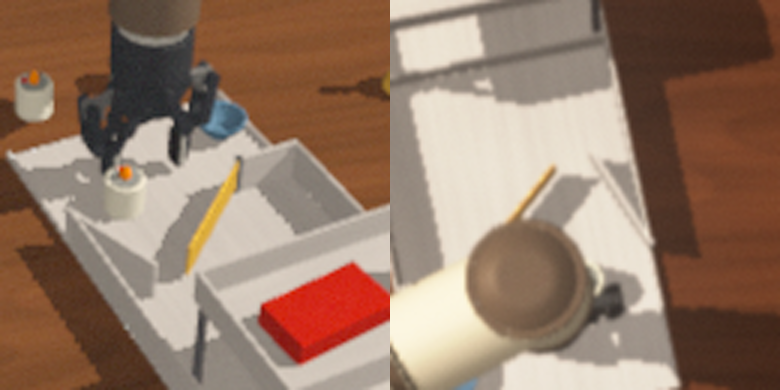

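The tealight is upright and sliding along the organiser axis; its flame went from (116,160) to (125,174). I continue until just short of the flap.

Emit:
servo_tool:
  rows:
    - [0.72, 0.4, 0, 0, 0, 0, 0]
    - [0.72, 0.5, 0, 0, 0, 0, 0]
    - [0.72, 0.5, 0, 0, 0, 0, 0]
    - [0.72, 0.5, 0, 0, 0, 0, 0]
    - [0.72, 0.5, 0, 0, 0, 0, 0]
    - [0.72, 0.5, 0, 0, 0, 0, 0]
    - [0.72, 0.5, 0, 0, 0, 0, 0]
    - [0.72, 0.5, 0, 0, 0, 0, 0]
    - [0.72, 0.5, 0, 0, 0, 0, 0]
    - [0.72, 0.5, 0, 0, 0, 0, 0]
    - [0.72, 0.4, 0, 0, 0, 0, 0]
    - [0.72, 0, 0, 0, 0, 0, 0]

```text
clock: 6.45
position: [559.5, 90.4, 17.3]
ee_rot: [0.995, 0.099, 0.0, -0.0]
contact_force: [-0.8, 0.1, -0.3]
gripper_width: 61.3
```

```bash
python3 look.py p6.png; cat > fl.py <<'E'
from h import *
from st import T,R
def flame():
    e=snap('scene');hsv=cv2.cvtColor(e['image'],cv2.COLOR_RGB2HSV)
    r=cv2.inRange(hsv,(5,170,190),(16,255,255)); n,_,s,c=cv2.connectedComponentsWithStats(r)
    for a,q in zip(s[1:],c[1:]):
        if 320<q[0]<400 and 190<q[1]<290: print(a[4],q.round(1),(R.T@(onz(e,q,48)[:2]-T)).round(1))
flame()
E
python3 fl.py
```

```text
t 6.45 pos [559.5  90.4  17.3] org [  1.6 -13.4] yaw 11.42 z [ 0.001  0.    -1.   ] F [-0.8  0.1 -0.3] w 61.3 j [ 0.45  0.55 -0.39  0.   -0.63  1.32]
4 [344.8 218.8] [ 32.4 -53. ]
1 [347. 219.] [ 35.8 -48. ]
1 [395. 246.] [176.7  13.1]
1 [384. 252.] [183.  -23.3]
1 [388. 253.] [190.1 -16.1]
```

View pics/p6.png

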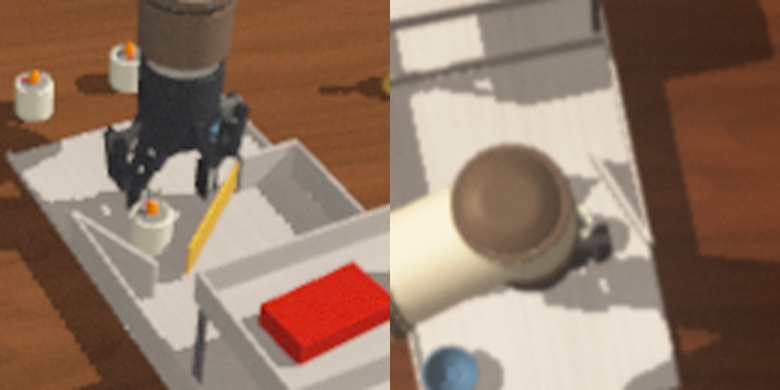

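The tealight centre is at about (33,-51), upright and aligned with the right finger. The left finger is about to touch the flap near its hinge. Now the flap opens.

Emit:
servo_tool:
  rows:
    - [0.72, 0.4, 0, 0, 0, 0, 0]
    - [0.72, 0.5, 0, 0, 0, 0, 0]
    - [0.72, 0.5, 0, 0, 0, 0, 0]
    - [0.72, 0.5, 0, 0, 0, 0, 0]
    - [0.72, 0.5, 0, 0, 0, 0, 0]
    - [0.72, 0.5, 0, 0, 0, 0, 0]
    - [0.72, 0.4, 0, 0, 0, 0, 0]
    - [0.72, 0, 0, 0, 0, 0, 0]

```text
clock: 7.4
position: [589.8, 95.8, 16.3]
ee_rot: [0.995, 0.099, -0.002, 0.001]
contact_force: [-2.7, -2.3, -1.4]
gripper_width: 61.3
```

```bash
python3 look.py p7.png; python3 fl.py
```

```text
t 7.4 pos [589.8  95.8  16.3] org [ 32.4 -14.2] yaw 11.38 z [-0.004 -0.002 -1.   ] F [-2.7 -2.3 -1.4] w 61.3 j [ 0.43  0.59 -0.31 -0.   -0.68  1.34]
5 [350.2 225.8] [ 63.1 -53.2]
1 [352. 225.] [ 62.4 -47.4]
1 [388. 255.] [196.  -19.8]
```

View pics/p7.png

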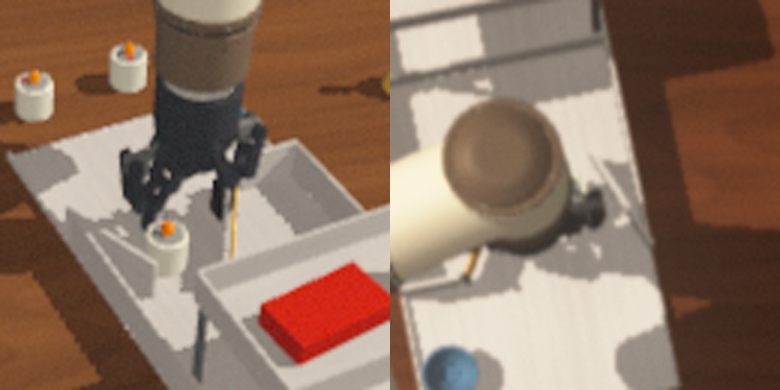

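The left finger holds the flap open, its edge swung well clear to +y. The tealight is upright at about (63,-51), with clear space to the flap and the right wall. I push on.

Emit:
servo_tool:
  rows:
    - [0.72, 0.4, 0, 0, 0, 0, 0]
    - [0.72, 0.5, 0, 0, 0, 0, 0]
    - [0.72, 0.5, 0, 0, 0, 0, 0]
    - [0.72, 0.5, 0, 0, 0, 0, 0]
    - [0.72, 0.5, 0, 0, 0, 0, 0]
    - [0.72, 0.5, 0, 0, 0, 0, 0]
    - [0.72, 0.5, 0, 0, 0, 0, 0]
    - [0.72, 0.4, 0, 0, 0, 0, 0]
    - [0.72, 0, 0, 0, 0, 0, 0]

```text
clock: 8.45
position: [629.7, 104.6, 17.5]
ee_rot: [0.995, 0.099, 0.001, -0.0]
contact_force: [0.8, -1.4, -1.2]
gripper_width: 61.5
```

```bash
python3 fl.py; python3 -c "from st import *;st()"
```

```text
7 [357.7 235.6] [104.  -53.5]
1 [392. 247.] [176.5   4.3]
1 [388. 250.] [181.3 -10.5]
t 8.5 pos [629.6 104.6  17.5] org [ 73.1 -13.4] yaw 11.41 z [ 0.003  0.001 -1.   ] F [ 1.  -2.  -0.8] w 61.5 j [ 0.42  0.63 -0.2   0.   -0.73  1.35]
```

Emit:
servo_tool:
  rows:
    - [0.72, 0.4, 0, 0, 0, 0, 0]
    - [0.72, 0.5, 0, 0, 0, 0, 0]
    - [0.72, 0.5, 0, 0, 0, 0, 0]
    - [0.72, 0.5, 0, 0, 0, 0, 0]
    - [0.72, 0.5, 0, 0, 0, 0, 0]
    - [0.72, 0.4, 0, 0, 0, 0, 0]
    - [0.72, 0.3, 0, 0, 0, 0, 0]
    - [0.72, 0.3, 0, 0, 0, 0, 0]
    - [0.72, 0.2, 0, 0, 0, 0, 0]
    - [0.72, 0, 0, 0, 0, 0, 0]
    - [0.72, 0, 0, 0, 0, 0, 0]

```text
clock: 9.6
position: [664.2, 111.5, 17.4]
ee_rot: [0.995, 0.099, 0.001, -0.0]
contact_force: [0.1, -0.9, -0.1]
gripper_width: 61.4
```

```bash
python3 look.py p8.png; python3 fl.py
```

```text
t 9.6 pos [664.2 111.5  17.4] org [108.3 -13.4] yaw 11.41 z [ 0.001  0.    -1.   ] F [ 0.1 -0.9 -0.1] w 61.4 j [ 0.41  0.68 -0.1   0.   -0.79  1.36]
1 [392. 247.] [176.5   4.3]
1 [388. 249.] [178.3  -8.6]
```

View pics/p8.png

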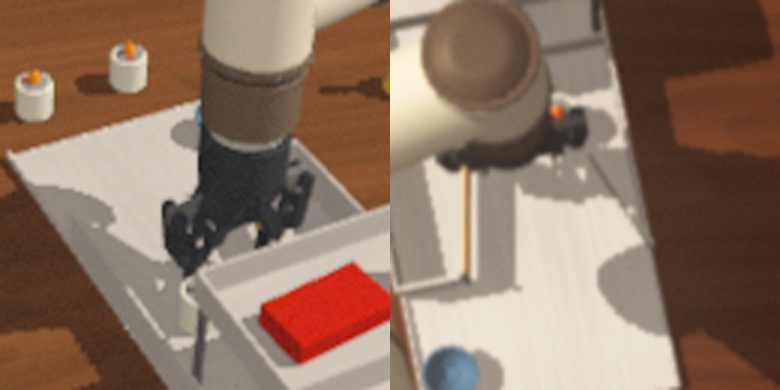

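The flap stands open and is held at (465,220) in the top half. The tealight is upright, with its flame at crop (558,111), which is top pixel (295.5,136.8). I check its depth before drawing out.

```bash
python3 -c "
from h import *
from st import T,R
d=snap('top')
hsv=cv2.cvtColor(d['image'],cv2.COLOR_RGB2HSV);r=cv2.inRange(hsv,(0,110,60),(14,255,255))
p=np.argwhere(r[128:146,288:304])[:,::-1]+[288,128];print(len(p),p.mean(0),R.T@(onz(d,p.mean(0),45)[:2]-T))
print(R.T@(onz(d,(295.2,136.5),45)[:2]-T))"
```

```text
22 [294.90909091 136.90909091] [135.03059665 -57.33481722]
[136.0088263  -58.35512232]
```

Depth is about x = 135–138 against the 125 needed, and the tealight is 156 mm from the hinge against the 133 mm sweep. I draw straight back out, letting the flap follow the finger.

Emit:
servo_tool:
  rows:
    - [0.72, -0.3, 0, 0, 0, 0, 0]
    - [0.72, -0.6, 0, 0, 0, 0, 0]
    - [0.72, -0.8, 0, 0, 0, 0, 0]
    - [0.72, -0.8, 0, 0, 0, 0, 0]
    - [0.72, -0.8, 0, 0, 0, 0, 0]
    - [0.72, -0.8, 0, 0, 0, 0, 0]
    - [0.72, -0.8, 0, 0, 0, 0, 0]
    - [0.72, -0.8, 0, 0, 0, 0, 0]
    - [0.72, -0.8, 0, 0, 0, 0, 0]
    - [0.72, -0.8, 0, 0, 0, 0, 0]
    - [0.72, -0.6, 0, 0, 0, 0, 0]
    - [0.72, -0.5, 0, 0, 0, 0, 0]

```text
clock: 11.0
position: [580.3, 94.3, 17.2]
ee_rot: [0.995, 0.099, -0.001, 0.0]
contact_force: [-0.2, -4.2, -1.0]
gripper_width: 61.7
```

Emit:
servo_tool:
  rows:
    - [0.72, -0.4, 0, 0, 0, 0, 0]
    - [0.72, -0.4, 0, 0, 0, 0, 0]
    - [0.72, -0.4, 0, 0, 0, 0, 0]
    - [0.72, -0.5, 0, 0, 0, 0, 0]
    - [0.72, -0.8, 0, 0, 0, 0, 0]
    - [0.72, -1, 0, 0, 0, 0, 0]
    - [0.72, -1, 0, 0, 0, 0, 0]
    - [0.72, -1, 0, 0, 0, 0, 0]
    - [0.72, -1, 0, 0, 0, 0, 0]
    - [0.72, -1, 0, 0, 0, 0, 0]
    - [0.72, -0.5, 0, 0, 0, 0, 0]
    - [0.72, 0, 0, 0, 0, 0, 0]

```text
clock: 12.2
position: [502.1, 78.7, 17.4]
ee_rot: [0.995, 0.1, -0.0, 0.0]
contact_force: [-0.1, -0.4, 0.3]
gripper_width: 61.4
```

Emit:
servo_tool:
  rows:
    - [0.72, 0, 0, -1, 0, 0, 0]
    - [0.72, 0, 0, -2, 0, 0, 0]
    - [0.72, 0, 0, -3, 0, 0, 0]
    - [0.72, 0, 0, -4, 0, 0, 0]
    - [0.72, 0, 0, -4, 0, 0, 0]
    - [0.72, 0, 0, -4, 0, 0, 0]
    - [0.72, -3, -1, 0, 0, 0, 0]
    - [0.72, -4, -1, 0, 0, 0, 0]
    - [0.72, -4, -1, 0, 0, 0, 0]
    - [0.72, -2, 0, 0, 0, 0, 0]
    - [0.72, 0, 0, 0, 0, 0, 0]
    - [0.72, 0, 0, 0, 0, 0, 0]

```text
clock: 13.4
position: [370.3, 83.1, 198.4]
ee_rot: [0.995, 0.1, 0.001, -0.001]
contact_force: [-0.3, 0.1, 0.5]
gripper_width: 61.4
```

```bash
python3 - <<'E'
from h import *
from st import st,T,R
st()
f=lambda i:cv2.resize(i,None,fx=3,fy=3,interpolation=cv2.INTER_CUBIC)
a=snap('scene')['image'][140:310,290:420,::-1];d=snap('top');b=d['image'][100:270,230:360,::-1]
cv2.imwrite('pics/p9.png',np.hstack([f(a),f(b)]))
hsv=cv2.cvtColor(d['image'],cv2.COLOR_RGB2HSV);r=cv2.inRange(hsv,(0,110,60),(14,255,255))
p=np.argwhere(r[128:146,285:306])[:,::-1]+[285,128];print(len(p),p.mean(0),R.T@(onz(d,p.mean(0),45)[:2]-T))
y=cv2.inRange(hsv,(18,110,80),(32,255,255)); y[:,:255]=0;y[:,310:]=0;y[:145]=0;y[205:]=0
p=np.argwhere(y)[:,::-1];print(len(p),p.min(0),p.max(0))
E
```

```text
t 13.4 pos [370.3  83.1 198.4] org [-185.3   16.6] yaw 11.46 z [ 0.003  0.001 -1.   ] F [-0.3  0.1  0.5] w 61.4 j [ 0.66 -0.01 -0.61  0.   -0.96  1.11]
20 [295.15 137.4 ] [133.53665043 -57.71997133]
19 [267 158] [291 188]
```

View pics/p9.png

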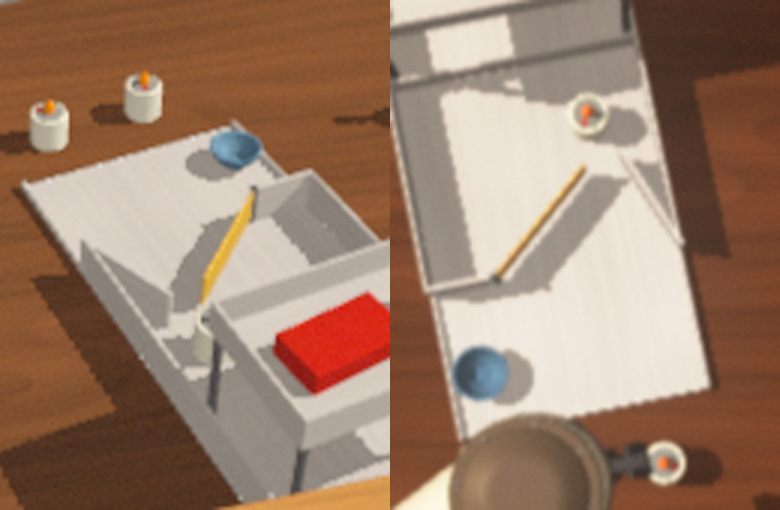

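The flap is back at its shut line: the edge is at top pixel (295,156), as at the start. The tealight stands upright behind it and the diya is unmoved. The hand is free at z of about 198.

```bash
python3 -c "
from bench import *
print(job_done())"
```

```text
the job is handed in; nothing more can be done
None
```

The white tealight from the ledge is now in the lower tray, standing upright, with the brass flap shut behind it. I handed the job in at about 13.5 s.

**What I did:** The left finger pushed the flap open near its hinge and held it. The right finger slid the tealight straight in along the floor. I then drew the hand straight back out and lifted it clear.

**Last checks:**
- **Tealight:** its centre is at about organiser x = 134 mm, where 125 mm is needed.
- **Flap:** its edge is at the same pixel as at the start, so it is fully shut.
- **Other things:** the diya and the two other tealights look unmoved. I did not check the jar, bell, cup and spoon again in the last pictures, but the hand never came near them.
- **Forces:** the readings I took stayed under about 5 N. I read them only at the end of each move.

**One disagreement:** the top camera puts the tealight at y ≈ -57 mm and the scene camera showed about -53 mm. It may have drifted a few millimetres to the right on the way in. It is still well clear of the flap's sweep.

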